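# Slide the chopping board out over the bin

## Task

Somebody is about to peel the garlic and wants the peelings to drop into the grey bin on the floor. Without grasping or lifting anything, push the chopping board with the fingertips toward you until its long front side sticks out 5 cm past the front edge of the worktop, parallel to that edge and centred left-to-right on the bin. The garlic stays standing on the board, everything else on the worktop stays where it is, and the hand ends clear.

Things in the scene. Friction and masses are not known exactly. Their poses are not given: they have to be found in the camera images.
- board: Loose wooden chopping board, 150 mm (x) by 220 mm (y) by 22 mm thick, about 0.46 kg, lying flat on the worktop; slides (friction coefficient about 0.6). Origin: centre of its underside; its x axis points away from the robot, y to the robot's left (turned by at most 0.25 rad at the start), z up. Starts entirely on the worktop; with over about 75 mm sticking out it would tip.
- board_front_left (a point): Top front left corner of the board, at (-75, 110, 22) mm in the board's frame; front is the long side nearest the robot.
- board_front_right (a point): Top front right corner of the board, at (-75, -110, 22) mm in the board's frame.
- edge_over_bin (a point): Point on the worktop's front edge (z = 0), in line with the middle of the bin; its y varies. The edge runs straight along world y through this point, from y = -0.20 to far left; the worktop lies at greater x. Axes as the world's. The bin, grey with a white liner, 197 (x) x 266 (y) x 364 mm, is fixed on the floor, its middle 110 mm in front of this point, its rim 0.36 m lower.
- garlic: Loose garlic bulb, 56 mm across and 56 mm high, 34 g, standing on top of the board near its middle (top 78 mm above the worktop), at x -30 to 0 mm and y -35 to 35 mm in the board's frame. Origin: centre of its underside; z is its upright axis. It rides along when the board is pushed smoothly, and can topple if jerked or touched.
- peeler: Loose green-handled peeler, 170 x 25 x 18 mm (long axis its x), lying left of the board; leave alone. Origin: centre of its underside.
- can_opener: Loose yellow-handled can opener, 174 x 41 x 20 mm (long axis its x), lying left of the board; leave alone. Origin: centre of its underside.
- lemon_1: Loose lemon, 72 x 55 x 56 mm, at the back; leave alone. Origin: centre of its underside.
- onion: Loose onion, 82 mm across, 94 mm high, at the back left; leave alone. Origin: centre of its underside.
- paprika_jar: Loose glass jar with yellow lid, 80 mm across, 118 mm high, at the left; leave alone. Origin: centre of its underside.
Things that resemble listed ones, but are neither listed nor needed, are in the scene too. What is shaped like the garlic but green or orange is not meant.

How it is judged:
At the end, for the whole second after the job is handed in: Both front corners of the board stand 37 to 63 mm out past the worktop's front edge, the board's centre is within 30 mm of the bin's middle along the edge, the board lies flat (within 0.05 rad) and at rest, and the garlic stands upright (within 0.35 rad) and at rest on it (x of board_front_left in the frame of edge_over_bin between -0.063 and -0.037 m and x of board_front_right in the frame of edge_over_bin between -0.063 and -0.037 m and y of board in the frame of edge_over_bin between -0.03 and 0.03 m and angle between board's own z axis and vertical below 0.05 rad and linear speed of board below 0.01 m/s and linear speed of garlic below 0.02 m/s and z of garlic in the frame of board between 0.015 and 0.03 m and angle between garlic's own z axis and vertical below 0.35 rad); the robot touches nothing.
It fails at once if the board is lifted or tipped (underside more than 12 mm up, or tilted over 0.15 rad) (height (world z) of board above 0.012 m or angle between board's own z axis and vertical above 0.15 rad).
It fails at once if the garlic is lifted off the board or falls from it (z of garlic in the frame of board above 0.06 m or height (world z) of garlic below 0 m).
It fails at once if the fingers hold the garlic (over 1 N) (contact force between the fingers and garlic above 1 N).
It fails at once if something else on the worktop is moved more than 15 mm (distance of any of lemon_1, peeler, can_opener, paprika_jar, onion from where it was at the start of the episode above 0.015 m).
It also fails if it takes over 56 s, if anything falls off the work surface, if the arm or the gripper's body presses on something with over 40 N, if the wrist force passes 120 N, or if a joint passes its speed limit or range.

## Robot

A 6-joint arm with a two-finger parallel gripper is mounted at the origin on a cart in front of the work surface, level with it; the furniture and walls round the work are solid. World frame = base frame: x ahead of the robot, y to its left, z up, the work surface at z = 0. Lengths are in m, angles in rad, forces in N, time in s.
With the tool pointing down it reaches from about 0.35 to 0.775 m from the base axis. Payload 5.5 kg.
Tool frame: the origin (TCP) lies between the finger pads; the fingertips stand 11 mm ahead of it and the grasp point (between the pads) lies 8 mm behind it (tips_ahead is the distance from the TCP to the fingertips, in m); z points along the fingers, y is the line along which they close (so a half turn about z gives the same grasp; the last joint's range is limited). The gripper opens to 85 mm and grips with 20 to 120 N. Pads are 22 mm wide; open, the fingers measure 114 mm over their backs; the gripper's body (76 mm by 85 mm) begins 54 mm behind the grasp point. The pads swing forward as they close: fully open they stand 13 mm farther back than shut.
Start: joints at [1.019, 0.313, 0.046, 1.304, 0, 1.431], TCP at [0.23, 0.527, 0.242] pointing down, gripper open.
Joint ranges: [-2.76, 2.76], [-0.86, 1.69], [-1.03, 1.26], [-2.2, 2.34], [-1.47, 1.5], [-3.14, 3.14]. Speed limits (rad/s): [2.57, 2.57, 3.14, 3.14, 3.14, 3.14].

## Interface

Orientations are given as a unit quaternion [w, x, y, z].
In Python, from workcell import * gives the robot as it stands. The module is installed in compiled form; this text tells all that it offers.
- The arm moves only by the tool jog_arm, never from a script. Its argument "moves" is a list of rows, each an object with "fingers": the closure, from 0 (fully open) to 1 (shut); "slide": the shift along the tool's x, y, z in mm, a list of three; "angular": the turn, a rotation vector about the tool's x, y, z in degrees, a list of three. A call has 1 to 10 rows; each row is the pose to reach, as a shift and turn from the pose commanded when the call began, along the tool's axes at that moment; what a row does not reach only later rows make up. A row lasts 1/12 s, in which the tool goes at most 41.7 mm and 7.16 degrees, less where a joint would pass 70% of its speed; a pose out of reach is approached as far as the arm can. A call with a gripper value outside its range is refused whole. The fingers move at their own pace and stop on an object; "squeeze" is the grip in N (left out, the last holds). Time passes only in rows, so rows that repeat a pose let the fingers close. It gives the time, the measured TCP pose, the force, the opening and the grip force at its end, in the units of the state.
- get_state(): the state, without advancing time (a new reading comes with each control period).
- read_camera(name): name is "scene" or "top"; returns a dict with "color" (384x512x3 uint8, red, green, blue), "fovy" (degrees; the focal length in pixels is half the picture's height over the tangent of half this angle, whatever the lens; pixels are square), "cx", "cy" (the principal point, pixels), "world_from_camera" (4x4, takes a point from camera to world coordinates). Camera axes: x right, y down, z forward; pixel columns grow to the right and rows downward; lengths in m; the calibration is good to about 2 mm. A picture is of the moment at which its call begins. There is no depth.
- hand_in(): hands the job in; it is judged then, once.
Trained networks look in a picture, given as the dict that the camera call returned (one of the last four; its "shot" number tells which), for a name from the list of things; names that differ only in an ending like _2 or _b are one class to them, and where a whole thing is asked for, a point or a joint stands for the part that bears it (a point fixed in the world has none). Each returns a list of dicts, best first, with "p" (0 to 1); they miss things now and then, are a little off and sometimes report something else, mostly with a low value. They report only what shows in the picture. A call takes as long as a camera call. They do not tell look-alikes from the thing itself.
- look_for(target, picture): "point" ([column, row] in pixels, amid what is visible of it).
- tip_of(target, picture): "point" ([column, row] in pixels: a listed point, or the origin of a listed thing).
The state is a dict: "clock": time; "joint_pos": joint angles; "qvel": joint speeds; "tau": joint torques, N m; "tcp_pos": TCP position; "orientation": TCP orientation; "wrist_force": force on the tool from outside, world axes, zero at the start; "ft_torque": the same for the moment, N m; "finger_gap": finger opening in m; "grip_force": force on a finger pad.
Only numpy, scipy, OpenCV 4.12 (cv2) and the standard library are available. Lean on these libraries where they do the work, as an engineer would, in place of code of your own. Each camera call takes 0.05 s, during which the arm holds its last target. There are 200 camera calls.

## Working session

There is one attempt and no reset: what is moved stays moved. The work goes in short steps, Python scripts to look and compute and a tool call to move; the robot and the scene stay as the last step left them, time stands still between calls to the robot, and variables do not carry over. Pictures are saved under pics/ and viewed, at most 10 in all, crops included, and the job is handed in when it is done.

Besides the shell and the picture viewer there is one more tool, called after "Emit:" as a command line: name --argument value ..., lists and objects as JSON in quotes. jog_arm: Moves the arm, as the interface text tells. Its arguments: {"type":"object","properties":{"moves":{"type":"array","items":{"type":"object","properties":{"fingers":{"type":"number"},"slide":{"type":"array","items":{"type":"number"}},"angular":{"type":"array","items":{"type":"number"}}}}},"squeeze":{"type":"number"}},"required":["moves"]}

```bash
mkdir -p pics; cat > h.py <<'E'
from workcell import *
import numpy as np, cv2
def ray(pic,p,z):
    f=pic["color"].shape[0]/2/np.tan(np.radians(pic["fovy"])/2)
    T=np.array(pic["world_from_camera"]); d=T[:3,:3]@np.array([(p[0]-pic["cx"])/f,(p[1]-pic["cy"])/f,1])
    o=T[:3,3]; return (o+d*(z-o[2])/d[2])
def save(pic,name): cv2.imwrite(f"pics/{name}.png",cv2.cvtColor(pic["color"],cv2.COLOR_RGB2BGR))
H=dict(board=0,board_front_left=.022,board_front_right=.022,edge_over_bin=0,garlic=.022,peeler=0,can_opener=0,lemon_1=0,onion=0,paprika_jar=0)
def measure(pic,names=H):
    for n in names:
        for d in tip_of(n,pic)[:4]:
            print(n,round(d["p"],2),np.round(d["point"],0),np.round(ray(pic,d["point"],H[n]),3)[:2])
E
python3 - <<'E'
from h import *
s=get_state();print(s["tcp_pos"],s["orientation"],s["clock"])
for c in("scene","top"):
    p=read_camera(c);save(p,c+"0");print(c,np.round(p["world_from_camera"],2).tolist());measure(p)
E
```

```text
[0.22990649 0.52651007 0.24140516] [-3.01733369e-04  2.04453024e-01  9.78875955e-01 -8.57546864e-04] 0.0
scene [[-0.67, -0.28, 0.68, -0.34], [-0.74, 0.27, -0.62, 1.08], [-0.01, -0.92, -0.39, 0.58], [0.0, 0.0, 0.0, 1.0]]
board 0.8 [303. 190.] [0.561 0.113]
board_front_left 0.77 [290. 195.] [0.532 0.199]
board_front_right 0.93 [356. 181.] [ 0.466 -0.009]
garlic 0.79 [248. 203.] [0.571 0.317]
garlic 0.77 [272. 216.] [0.47  0.322]
garlic 0.6 [306. 183.] [0.559 0.106]
peeler 0.65 [167. 260.] [0.504 0.612]
peeler 0.5 [352. 180.] [ 0.512 -0.054]
can_opener 0.82 [192. 264.] [0.453 0.581]
lemon_1 0.77 [216. 189.] [0.745 0.294]
onion 0.71 [183. 214.] [0.673 0.456]
paprika_jar 0.63 [172. 236.] [0.592 0.544]
top [[0.02, -1.0, 0.08, 0.46], [-1.0, -0.02, 0.01, 0.27], [-0.01, -0.08, -1.0, 1.18], [0.0, 0.0, 0.0, 1.0]]
board 0.98 [315. 192.] [0.564 0.104]
board_front_left 0.9 [274. 213.] [0.504 0.215]
board_front_right 0.66 [359. 226.] [ 0.473 -0.011]
board_front_right 0.4 [318. 194.] [0.557 0.1  ]
garlic 0.86 [311. 196.] [0.551 0.116]
garlic 0.74 [248. 216.] [0.495 0.283]
garlic 0.71 [251. 175.] [0.605 0.277]
peeler 0.18 [246. 127.] [0.737 0.293]
can_opener 0.86 [133. 237.] [0.433 0.591]
lemon_1 0.63 [246. 128.] [0.734 0.294]
onion 0.86 [186. 150.] [0.672 0.458]
paprika_jar 0.78 [156. 183.] [0.58  0.536]
```

View pics/top0.png

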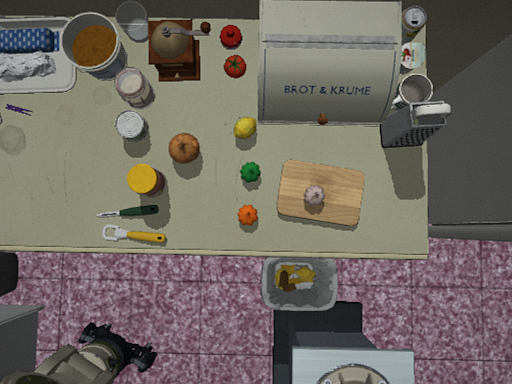

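View pics/scene0.png

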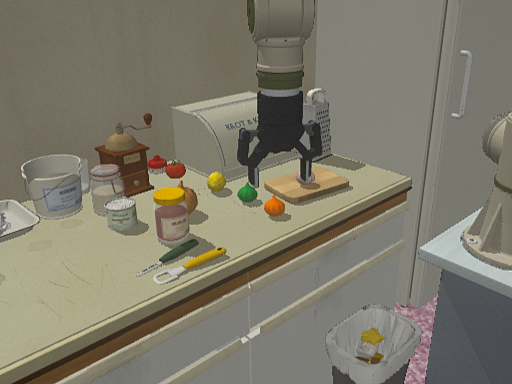

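The top view shows the board at columns 278–363, rows 160–225, with the white garlic at (314,196). The look-alikes are green at (250,172) and orange at (248,215), so the white one on the board is the one meant. The bin is at columns 263–337, rows 257–310. The worktop's front edge is at about row 250. I'll enlarge to confirm.

```bash
python3 - <<'E'
from h import *
p=read_camera("top")
c=p["color"][110:315,235:435];c=cv2.resize(c,None,fx=2.9,fy=2.9,interpolation=cv2.INTER_CUBIC)
cv2.imwrite("pics/crop0.png",c[...,::-1])
hsv=cv2.cvtColor(p["color"],cv2.COLOR_RGB2HSV)
print(hsv[200,345],hsv[240,320], hsv[240:262,400].tolist())
for r,cc in((250,270),(250,340),(250,420)): pass
print(ray(p,(300,252),0),ray(p,(263,270),-.36),ray(p,(337,270),-.36))
E
```

```text
[ 18 101 181] [ 30  41 144] [[29, 44, 139], [33, 42, 145], [28, 43, 148], [29, 40, 147], [31, 40, 142], [30, 37, 144], [33, 42, 141], [33, 41, 143], [30, 38, 141], [29, 40, 141], [31, 42, 141], [34, 44, 144], [33, 43, 142], [31, 45, 126], [24, 56, 124], [28, 52, 166], [27, 52, 157], [27, 54, 150], [31, 51, 129], [5, 32, 87], [167, 72, 99], [165, 78, 114]]
[0.40134756 0.14214344 0.        ] [ 0.31728236  0.23175288 -0.36      ] [ 0.32289995 -0.02554813 -0.36      ]
```

View pics/crop0.png

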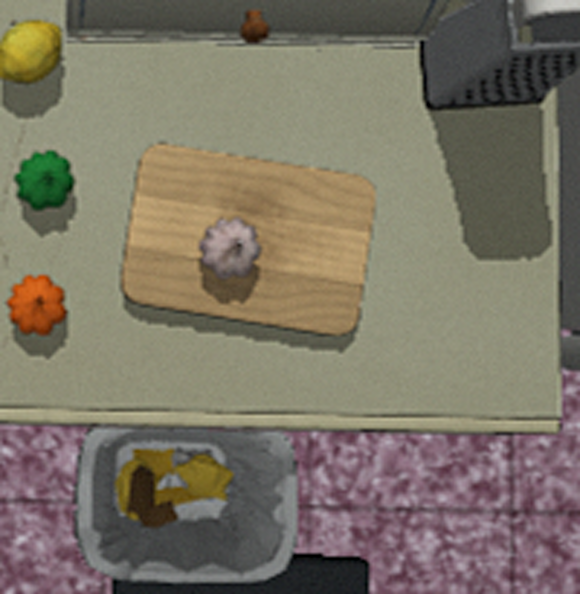

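White garlic on the board is confirmed. The board, free of clutter, has about 10 cm behind it before the bread bin. Next I'll measure by contour.

```bash
cat >> h.py <<'E'
def board(pic):
    hsv=cv2.cvtColor(pic["color"],cv2.COLOR_RGB2HSV)
    m=cv2.inRange(hsv,(10,75,130),(25,200,255)); m[:, :268]=0; m[:,375:]=0; m[:140]=0; m[290:]=0
    m=cv2.morphologyEx(m,cv2.MORPH_OPEN,np.ones((3,3),np.uint8))
    cs,_=cv2.findContours(m,cv2.RETR_EXTERNAL,cv2.CHAIN_APPROX_NONE)
    c=max(cs,key=cv2.contourArea).reshape(-1,2)
    w=np.array([ray(pic,q,.022)[:2] for q in c.astype(float)]).astype(np.float32)
    (x,y),sz,a=cv2.minAreaRect(w); pts=cv2.boxPoints(((x,y),sz,a))
    # long-axis direction
    e=[pts[1]-pts[0],pts[2]-pts[1]]; l=max(e,key=np.linalg.norm); l=l*np.sign(l[1])
    yaw=np.arctan2(-l[0],l[1]); R=np.array([[np.cos(yaw),-np.sin(yaw)],[np.sin(yaw),np.cos(yaw)]])
    C=np.array([x,y]); k=lambda a,b:np.round(C+R@np.array([a,b]),4)
    print("C",np.round(C,4),"size",np.round(sz,4),"yaw",round(float(yaw),4),"FL",k(-.075,.11),"FR",k(-.075,-.11),"BL",k(.075,.11),"BR",k(.075,-.11))
    return C,yaw
E
python3 - <<'E'
from h import *
p=read_camera("top")
board(p)
for c in (250,300,350,400):
    v=p["color"][:,c].astype(int); v=v[245:266]
    print(c,[int(a.sum()//3) for a in v], int(-0))
for q in ((300,258.5),(400,258.5),(200,257)): print(ray(p,q,0))
for q in ((261.9,285),(337.8,285),(300,311)): print(ray(p,q,-.36))
print("breadbin",ray(p,(320,124),0), "grater",ray(p,(385,146),0))
E
```

```text
C [0.5624 0.0928] size [0.2191 0.1477] yaw -0.1418 FL [0.5037 0.2123] FR [ 0.4726 -0.0055] BL [0.6522 0.1911] BR [ 0.6211 -0.0267]
250 [135, 132, 134, 135, 121, 110, 152, 151, 149, 141, 106, 93, 128, 118, 123, 135, 134, 135, 139, 126, 98] 0
300 [132, 133, 134, 136, 136, 132, 119, 146, 153, 149, 146, 120, 74, 91, 84, 80, 81, 100, 138, 127, 86] 0
350 [136, 137, 135, 137, 136, 139, 135, 122, 145, 155, 150, 147, 119, 76, 73, 86, 93, 100, 99, 86, 73] 0
400 [138, 136, 133, 136, 133, 131, 135, 132, 118, 113, 155, 145, 141, 122, 78, 88, 94, 94, 85, 79, 86] 0
[0.38410114 0.14193793 0.        ]
[ 0.38986962 -0.12470146  0.        ]
[0.38229418 0.40962994 0.        ]
[ 0.26567295  0.23460829 -0.36      ]
[ 0.27148702 -0.02858293 -0.36      ]
[ 0.17998701  0.10134999 -0.36      ]
breadbin [0.75054186 0.09154904 0.        ] grater [ 0.69302025 -0.08587305  0.        ]
```

Board: centre (0.562, 0.093), yaw −0.142; the fitted size of 219×148 mm agrees with the one given. Edge at x≈0.390, confirmed by the bin rim (0.389); bin middle at y≈0.103. Target centre is (0.415, 0.103), yaw 0. The plan is to put both open fingertips behind the board, in line with world y, and push toward −x. First I move above the place.

Emit:
jog_arm --moves '[{"slide":[-40,-15,0],"angular":[0,0,-4],"fingers":0},{"slide":[-80,-30,0],"angular":[0,0,-8],"fingers":0},{"slide":[-115,-43,0],"angular":[0,0,-12],"fingers":0},{"slide":[-150,-56,0],"angular":[0,0,-16],"fingers":0},{"slide":[-185,-69,0],"angular":[0,0,-20],"fingers":0},{"slide":[-220,-82,0],"angular":[0,0,-23.6],"fingers":0},{"slide":[-255,-95,0],"angular":[0,0,-23.6],"fingers":0},{"slide":[-290,-109,0],"angular":[0,0,-23.6],"fingers":0},{"slide":[-290,-109,0],"angular":[0,0,-23.6],"fingers":0}]'

```text
clock: 1.95
tcp_pos: [0.4568, 0.3068, 0.2422]
orientation: [0.001, 0.003, 1.0, -0.001]
wrist_force: [-0.6, 0.0, -0.1]
finger_gap: 0.0852
grip_force: 0.0
```

Emit:
jog_arm --moves '[{"slide":[-27,-26,0],"fingers":0},{"slide":[-54,-52,0],"fingers":0},{"slide":[-81,-78,0],"fingers":0},{"slide":[-108,-104,0],"fingers":0},{"slide":[-135,-130,0],"fingers":0},{"slide":[-162,-156,0],"fingers":0},{"slide":[-190,-184,0],"fingers":0},{"slide":[-218,-212,0],"fingers":0},{"slide":[-218,-212,0],"fingers":0}]'

```text
schema error: expected keys fingers, slide, angular
```

```bash
python3 - <<'E'
from h import *
p=read_camera("scene");save(p,"s1");q=read_camera("top")
a=cv2.resize(p["color"][60:240,200:420],None,fx=1.8,fy=1.8); b=cv2.resize(q["color"][60:240,200:420],None,fx=1.8,fy=1.8)
cv2.imwrite("pics/s1c.png",np.hstack([a,b])[...,::-1])
E
```

```text
(no output)
```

View pics/s1c.png

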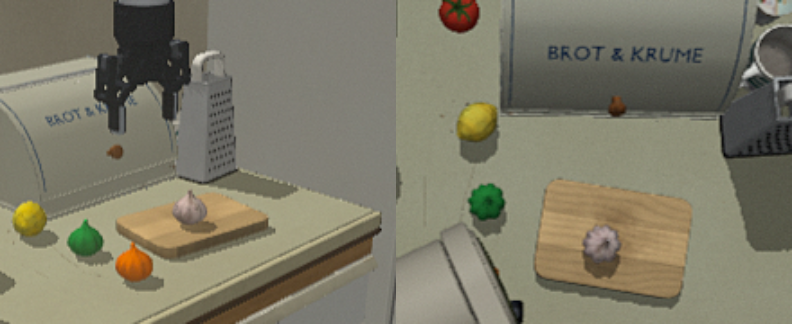

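The schema wants all three keys, so the arm has not moved. The view shows the bread bin front sloping backward with a small knob at top-view (323,118), about x 0.74 or more. There is room behind the board.

Emit:
jog_arm --moves '[{"slide":[-27,-26,0],"angular":[0,0,0],"fingers":0},{"slide":[-54,-52,0],"angular":[0,0,0],"fingers":0},{"slide":[-81,-78,0],"angular":[0,0,0],"fingers":0},{"slide":[-108,-104,0],"angular":[0,0,0],"fingers":0},{"slide":[-135,-130,0],"angular":[0,0,0],"fingers":0},{"slide":[-162,-156,0],"angular":[0,0,0],"fingers":0},{"slide":[-190,-184,0],"angular":[0,0,0],"fingers":0},{"slide":[-218,-212,0],"angular":[0,0,0],"fingers":0},{"slide":[-218,-212,0],"angular":[0,0,0],"fingers":0}]'

```text
clock: 2.8
tcp_pos: [0.674, 0.0953, 0.2404]
orientation: [0.0, 0.002, 1.0, -0.001]
wrist_force: [-0.7, 0.1, -1.3]
finger_gap: 0.0856
grip_force: 0.0
```

Emit:
jog_arm --moves '[{"slide":[0,0,25],"angular":[0,0,0],"fingers":0},{"slide":[0,0,50],"angular":[0,0,0],"fingers":0},{"slide":[0,0,75],"angular":[0,0,0],"fingers":0},{"slide":[0,0,100],"angular":[0,0,0],"fingers":0},{"slide":[0,0,125],"angular":[0,0,0],"fingers":0},{"slide":[0,0,145],"angular":[0,0,0],"fingers":0},{"slide":[0,0,160],"angular":[0,0,0],"fingers":0},{"slide":[0,0,170],"angular":[0,0,0],"fingers":0},{"slide":[0,0,170],"angular":[0,0,0],"fingers":0}]'

```text
clock: 3.55
tcp_pos: [0.668, 0.1007, 0.0696]
orientation: [-0.002, -0.001, 1.0, 0.0]
wrist_force: [-0.3, -0.0, -0.3]
finger_gap: 0.0853
grip_force: 0.0
```

```bash
python3 - <<'E'
from h import *
p=read_camera("scene");q=read_camera("top")
a=cv2.resize(p["color"][60:240,200:420],None,fx=1.8,fy=1.8); b=cv2.resize(q["color"][60:240,200:420],None,fx=1.8,fy=1.8)
cv2.imwrite("pics/s2c.png",np.hstack([a,b])[...,::-1])
E
```

```text
(no output)
```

View pics/s2c.png

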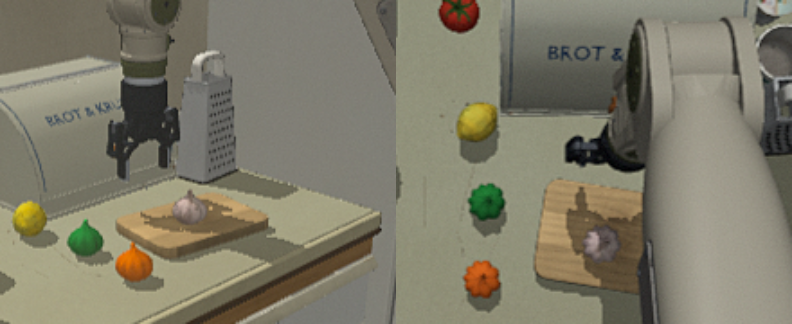

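Hand is behind the board, clear of the garlic and the bread bin. I'll lower further, shifting back slightly.

Emit:
jog_arm --moves '[{"slide":[-9,-5,5],"angular":[0,0,0],"fingers":0},{"slide":[-9,-5,15],"angular":[0,0,0],"fingers":0},{"slide":[-9,-5,25],"angular":[0,0,0],"fingers":0},{"slide":[-9,-5,33],"angular":[0,0,0],"fingers":0},{"slide":[-9,-5,40],"angular":[0,0,0],"fingers":0},{"slide":[-9,-5,40],"angular":[0,0,0],"fingers":0}]'

```text
clock: 4.15
tcp_pos: [0.6776, 0.0939, 0.0297]
orientation: [-0.002, 0.0, 1.0, 0.0]
wrist_force: [-0.6, -0.3, -0.1]
finger_gap: 0.0849
grip_force: 0.0
```

```bash
python3 - <<'E'
from h import *
p=read_camera("scene");s=get_state();print(s["tcp_pos"],s["wrist_force"])
cv2.imwrite("pics/s3c.png",cv2.resize(p["color"][110:230,240:400],None,fx=4,fy=4,interpolation=cv2.INTER_CUBIC)[...,::-1])
E
```

```text
[0.67809551 0.0939751  0.03068549] [-0.60063726  0.40487804 -0.21477057]
```

View pics/s3c.png

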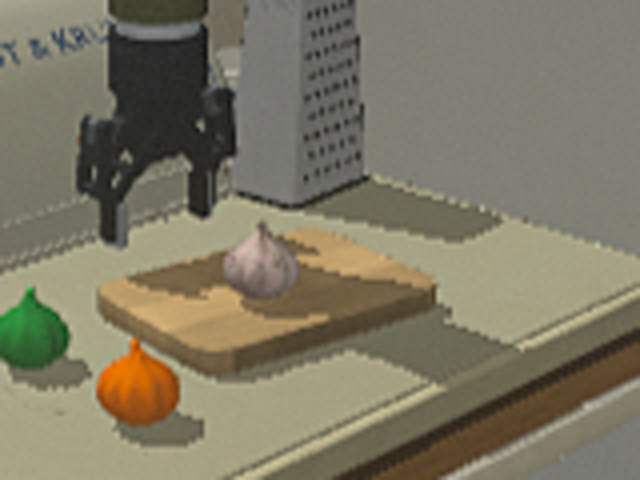

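The picture shows the left fingertip at about pixel (269,171), still above the top of the worktop behind the board. Now down to about z 0.014.

Emit:
jog_arm --moves '[{"slide":[0,0,4],"angular":[0,0,0],"fingers":0},{"slide":[0,0,8],"angular":[0,0,0],"fingers":0},{"slide":[0,0,12],"angular":[0,0,0],"fingers":0},{"slide":[0,0,16],"angular":[0,0,0],"fingers":0},{"slide":[0,0,16],"angular":[0,0,0],"fingers":0},{"slide":[0,0,16],"angular":[0,0,0],"fingers":0}]'

```text
clock: 4.7
tcp_pos: [0.679, 0.094, 0.0159]
orientation: [-0.0, -0.0, 1.0, 0.0]
wrist_force: [-0.3, 0.3, 1.1]
finger_gap: 0.0853
grip_force: 0.0
```

```bash
python3 - <<'E'
from h import *
p=read_camera("scene");s=get_state();print(s["tcp_pos"],s["wrist_force"])
T=np.array(p["world_from_camera"]);f=192/np.tan(np.radians(p["fovy"])/2)
for z in (0,.005,.01,.015,.02,.03):
    c=T[:3,:3].T@(np.array([.668,.143,z])-T[:3,3]);print(z,p["cx"]+f*c[0]/c[2],p["cy"]+f*c[1]/c[2])
cv2.imwrite("pics/s4c.png",cv2.resize(p["color"][130:210,240:340],None,fx=6,fy=6,interpolation=cv2.INTER_CUBIC)[...,::-1])
E
```

```text
[0.67928332 0.09403683 0.01627646] [-0.22369615  0.07859779  0.46792714]
0 270.80508783959004 182.64716114352396
0.005 270.7963539976693 181.13016493093446
0.01 270.7875974264631 179.60922082916517
0.015 270.7788180371284 178.0843134069291
0.02 270.7700157403587 176.55542715241168
0.03 270.7523420649516 173.48565569347713
```

View pics/s4c.png

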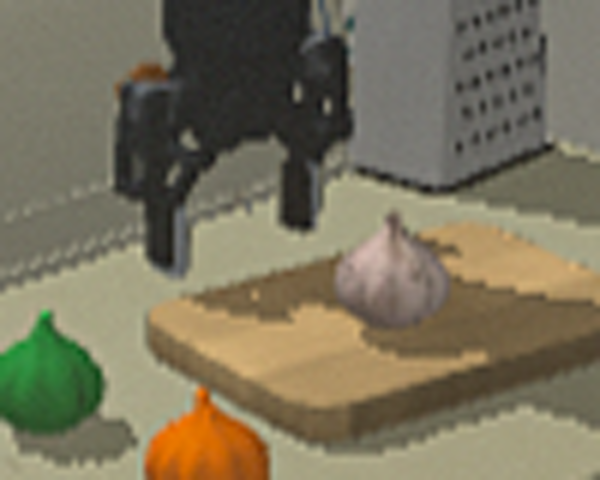

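The left tip is at crop (178,275), row ≈176, so the open tips are at about z 0.018–0.02 (the open pads stand back). I'll lower 8 mm more.

Emit:
jog_arm --moves '[{"slide":[0,0,2],"angular":[0,0,0],"fingers":0},{"slide":[0,0,4],"angular":[0,0,0],"fingers":0},{"slide":[0,0,6],"angular":[0,0,0],"fingers":0},{"slide":[0,0,8],"angular":[0,0,0],"fingers":0},{"slide":[0,0,8],"angular":[0,0,0],"fingers":0}]'

```text
clock: 5.17
tcp_pos: [0.679, 0.094, 0.0077]
orientation: [-0.0, -0.0, 1.0, 0.0]
wrist_force: [-0.2, 0.9, 0.4]
finger_gap: 0.0853
grip_force: 0.0
```

Free, no contact with the top. Start pushing gently.

Emit:
jog_arm --moves '[{"slide":[3,0,0],"angular":[0,0,0],"fingers":0},{"slide":[6,0,0],"angular":[0,0,0],"fingers":0},{"slide":[9,0,0],"angular":[0,0,0],"fingers":0},{"slide":[12,0,0],"angular":[0,0,0],"fingers":0},{"slide":[14,0,0],"angular":[0,0,0],"fingers":0},{"slide":[16,0,0],"angular":[0,0,0],"fingers":0},{"slide":[18,0,0],"angular":[0,0,0],"fingers":0},{"slide":[20,0,0],"angular":[0,0,0],"fingers":0},{"slide":[22,0,0],"angular":[0,0,0],"fingers":0},{"slide":[24,0,0],"angular":[0,0,0],"fingers":0}]'

```text
clock: 6.0
tcp_pos: [0.6558, 0.0941, 0.0085]
orientation: [0.001, 0.0, 1.0, 0.0]
wrist_force: [1.5, -0.1, -0.9]
finger_gap: 0.0855
grip_force: 1.0
```

Emit:
jog_arm --moves '[{"slide":[2,0,0],"angular":[0,0,0],"fingers":0},{"slide":[4,0,0],"angular":[0,0,0],"fingers":0},{"slide":[6,0,0],"angular":[0,0,0],"fingers":0},{"slide":[8,0,0],"angular":[0,0,0],"fingers":0},{"slide":[10,0,0],"angular":[0,0,0],"fingers":0},{"slide":[12,0,0],"angular":[0,0,0],"fingers":0},{"slide":[14,0,0],"angular":[0,0,0],"fingers":0},{"slide":[16,0,0],"angular":[0,0,0],"fingers":0},{"slide":[18,0,0],"angular":[0,0,0],"fingers":0},{"slide":[20,0,0],"angular":[0,0,0],"fingers":0}]'

```text
clock: 6.83
tcp_pos: [0.6353, 0.0941, 0.0084]
orientation: [0.0, -0.0, 1.0, 0.0]
wrist_force: [1.7, 1.5, 0.4]
finger_gap: 0.0853
grip_force: 1.3
```

```bash
python3 - <<'E'
from h import *
p=read_camera("scene");q=read_camera("top");s=get_state();print(s["tcp_pos"],s["wrist_force"])
a=cv2.resize(p["color"][100:240,220:390],None,fx=2.2,fy=2.2); b=cv2.resize(q["color"][120:260,240:410],None,fx=2.2,fy=2.2)
cv2.imwrite("pics/s5c.png",np.hstack([a,b])[...,::-1])
for x in (p,q): measure(x,["board","board_front_left","board_front_right","garlic"])
E
```

```text
[0.63489954 0.09405182 0.00841028] [ 0.72974799  0.72341005 -0.7534153 ]
board 0.62 [309. 191.] [0.546 0.103]
board_front_left 0.71 [299. 200.] [0.49  0.206]
board_front_right 0.86 [356. 180.] [ 0.471 -0.017]
garlic 0.82 [247. 200.] [0.585 0.307]
garlic 0.79 [311. 187.] [0.525 0.12 ]
garlic 0.75 [276. 214.] [0.47  0.309]
garlic 0.55 [309. 189.] [0.52  0.134]
board 0.55 [312. 256.] [0.39  0.109]
board_front_left 0.89 [280. 224.] [0.474 0.199]
garlic 0.82 [246. 214.] [0.498 0.289]
garlic 0.8 [252. 174.] [0.605 0.274]
garlic 0.69 [316. 202.] [0.536 0.103]
```

View pics/s5c.png

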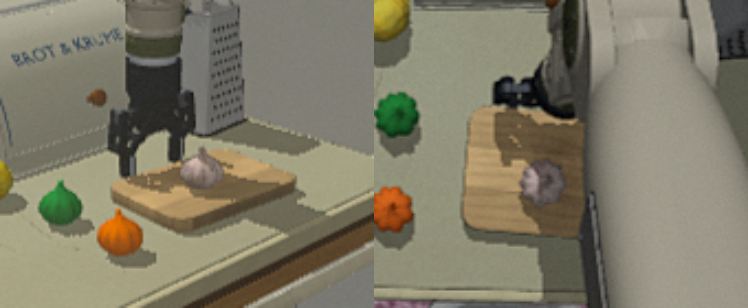

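The board has turned almost parallel (left front corner at (0.474, 0.199)) and the garlic is standing. Continue, with a slight +y component.

Emit:
jog_arm --moves '[{"slide":[2,0,0],"angular":[0,0,0],"fingers":0},{"slide":[5,0.5,0],"angular":[0,0,0],"fingers":0},{"slide":[9,1,0],"angular":[0,0,0],"fingers":0},{"slide":[13,1.5,0],"angular":[0,0,0],"fingers":0},{"slide":[17,2,0],"angular":[0,0,0],"fingers":0},{"slide":[21,2.5,0],"angular":[0,0,0],"fingers":0},{"slide":[25,3,0],"angular":[0,0,0],"fingers":0},{"slide":[29,3.5,0],"angular":[0,0,0],"fingers":0},{"slide":[32,4,0],"angular":[0,0,0],"fingers":0},{"slide":[34,4,0],"angular":[0,0,0],"fingers":0}]'

```text
clock: 8.17
tcp_pos: [0.6009, 0.0981, 0.0084]
orientation: [-0.0, -0.0, 1.0, 0.0]
wrist_force: [2.7, -0.7, -0.8]
finger_gap: 0.0857
grip_force: 1.0
```

Emit:
jog_arm --moves '[{"slide":[2,0,0],"angular":[0,0,0],"fingers":0},{"slide":[5,0.5,0],"angular":[0,0,0],"fingers":0},{"slide":[9,1,0],"angular":[0,0,0],"fingers":0},{"slide":[13,1.5,0],"angular":[0,0,0],"fingers":0},{"slide":[17,2,0],"angular":[0,0,0],"fingers":0},{"slide":[21,2.5,0],"angular":[0,0,0],"fingers":0},{"slide":[25,3,0],"angular":[0,0,0],"fingers":0},{"slide":[29,3.5,0],"angular":[0,0,0],"fingers":0},{"slide":[32,4,0],"angular":[0,0,0],"fingers":0},{"slide":[34,4,0],"angular":[0,0,0],"fingers":0}]'

```text
clock: 9.0
tcp_pos: [0.5669, 0.1022, 0.0084]
orientation: [0.0, -0.0, 1.0, 0.0]
wrist_force: [2.5, -0.0, -1.0]
finger_gap: 0.0856
grip_force: 1.3
```

```bash
python3 - <<'E'
from h import *
p=read_camera("scene");q=read_camera("top");s=get_state();print(s["tcp_pos"],s["wrist_force"])
a=cv2.resize(p["color"][100:240,220:390],None,fx=2.2,fy=2.2); b=cv2.resize(q["color"][150:290,240:410],None,fx=2.2,fy=2.2)
cv2.imwrite("pics/s6c.png",np.hstack([a,b])[...,::-1])
for x in (p,q): measure(x,["board_front_left","board_front_right","garlic"])
E
```

```text
[0.56660881 0.10215591 0.00834325] [0.0304087  0.6146539  0.73357915]
board_front_left 0.97 [320. 204.] [0.433 0.184]
board_front_right 0.96 [375. 182.] [ 0.422 -0.041]
garlic 0.8 [273. 216.] [0.465 0.323]
garlic 0.63 [249. 198.] [0.591 0.297]
board_front_left 0.77 [281. 253.] [0.399 0.195]
board_front_left 0.18 [315. 228.] [0.466 0.105]
board_front_right 0.41 [279. 249.] [0.408 0.199]
garlic 0.66 [316. 227.] [0.468 0.103]
garlic 0.6 [250. 174.] [0.606 0.281]
garlic 0.51 [245. 212.] [0.504 0.291]
```

View pics/s6c.png

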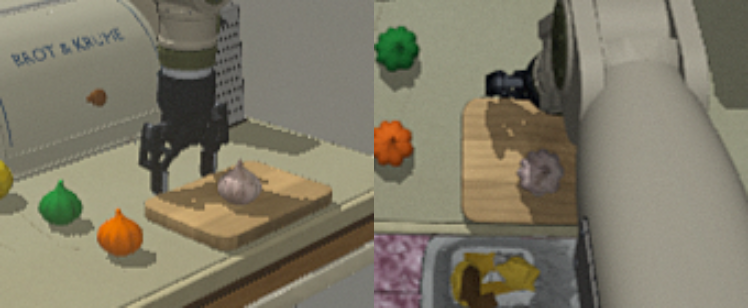

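The board is parallel, front at x≈0.405 and centre y≈0.09; the garlic is standing. 66 mm to go, with more +y drift.

Emit:
jog_arm --moves '[{"slide":[2,0.5,0],"angular":[0,0,0],"fingers":0},{"slide":[5,1.2,0],"angular":[0,0,0],"fingers":0},{"slide":[9,2.2,0],"angular":[0,0,0],"fingers":0},{"slide":[13,3.2,0],"angular":[0,0,0],"fingers":0},{"slide":[17,4.2,0],"angular":[0,0,0],"fingers":0},{"slide":[21,5.2,0],"angular":[0,0,0],"fingers":0},{"slide":[25,6.2,0],"angular":[0,0,0],"fingers":0},{"slide":[29,7.2,0],"angular":[0,0,0],"fingers":0},{"slide":[32,8,0],"angular":[0,0,0],"fingers":0},{"slide":[34,8.5,0],"angular":[0,0,0],"fingers":0}]'

```text
clock: 10.23
tcp_pos: [0.5329, 0.1106, 0.0084]
orientation: [0.0, -0.0, 1.0, -0.0]
wrist_force: [1.6, -0.5, -0.7]
finger_gap: 0.0856
grip_force: 1.2
```

Emit:
jog_arm --moves '[{"slide":[2,0.5,0],"angular":[0,0,0],"fingers":0},{"slide":[5,1.2,0],"angular":[0,0,0],"fingers":0},{"slide":[8,2,0],"angular":[0,0,0],"fingers":0},{"slide":[11,2.7,0],"angular":[0,0,0],"fingers":0},{"slide":[14,3.5,0],"angular":[0,0,0],"fingers":0},{"slide":[17,4.2,0],"angular":[0,0,0],"fingers":0},{"slide":[20,5,0],"angular":[0,0,0],"fingers":0},{"slide":[23,5.7,0],"angular":[0,0,0],"fingers":0},{"slide":[25,6.2,0],"angular":[0,0,0],"fingers":0},{"slide":[26,6.5,0],"angular":[0,0,0],"fingers":0}]'

```text
clock: 11.07
tcp_pos: [0.5071, 0.1171, 0.0084]
orientation: [0.0, -0.0, 1.0, 0.0]
wrist_force: [3.2, -0.8, 0.2]
finger_gap: 0.0855
grip_force: 1.5
```

```bash
python3 - <<'E'
from h import *
p=read_camera("scene");q=read_camera("top");s=get_state();print(s["tcp_pos"],s["wrist_force"])
for x in (p,q): measure(x,["board_front_left","board_front_right","garlic"])
E
```

```text
[0.50698357 0.11711639 0.00832159] [ 2.13435345 -0.61382024 -0.24093157]
board_front_left 0.76 [336. 214.] [0.367 0.197]
board_front_left 0.71 [341. 198.] [0.42  0.115]
board_front_left 0.64 [337. 204.] [0.401 0.153]
board_front_right 0.67 [391. 194.] [ 0.342 -0.008]
garlic 0.75 [274. 213.] [0.478 0.308]
garlic 0.66 [336. 198.] [0.428 0.125]
garlic 0.61 [246. 200.] [0.587 0.31 ]
board_front_left 0.8 [272. 273.] [0.346 0.217]
board_front_right 0.18 [129. 213.] [0.495 0.598]
garlic 0.83 [245. 211.] [0.508 0.292]
garlic 0.74 [250. 173.] [0.61  0.281]
garlic 0.71 [310. 251.] [0.406 0.118]
```

Front at x≈0.346 (44 mm out), centre y≈0.107. Push 5 mm more, then back off and rise.

Emit:
jog_arm --moves '[{"slide":[1,0,0],"angular":[0,0,0],"fingers":0},{"slide":[3,0,0],"angular":[0,0,0],"fingers":0},{"slide":[5,0,0],"angular":[0,0,0],"fingers":0},{"slide":[5,0,0],"angular":[0,0,0],"fingers":0},{"slide":[0,0,0],"angular":[0,0,0],"fingers":0},{"slide":[-10,0,0],"angular":[0,0,0],"fingers":0},{"slide":[-25,0,0],"angular":[0,0,0],"fingers":0},{"slide":[-40,0,0],"angular":[0,0,0],"fingers":0},{"slide":[-40,0,-30],"angular":[0,0,0],"fingers":0},{"slide":[-40,0,-65],"angular":[0,0,0],"fingers":0}]'

```text
clock: 12.3
tcp_pos: [0.5444, 0.1167, 0.0704]
orientation: [-0.005, 0.0, 1.0, -0.0]
wrist_force: [0.1, -0.5, -0.1]
finger_gap: 0.0853
grip_force: 0.0
```

Emit:
jog_arm --moves '[{"slide":[0,0,-35],"angular":[0,0,0],"fingers":0},{"slide":[0,0,-70],"angular":[0,0,0],"fingers":0},{"slide":[0,0,-105],"angular":[0,0,0],"fingers":0},{"slide":[0,0,-140],"angular":[0,0,0],"fingers":0},{"slide":[0,35,-160],"angular":[0,0,0],"fingers":0},{"slide":[0,70,-160],"angular":[0,0,0],"fingers":0},{"slide":[0,105,-160],"angular":[0,0,0],"fingers":0},{"slide":[0,140,-160],"angular":[0,0,0],"fingers":0},{"slide":[0,175,-160],"angular":[0,0,0],"fingers":0},{"slide":[0,210,-160],"angular":[0,0,0],"fingers":0}]'

```text
clock: 13.13
tcp_pos: [0.5462, 0.3283, 0.2327]
orientation: [-0.001, 0.0, 1.0, -0.0]
wrist_force: [1.5, -0.4, 0.8]
finger_gap: 0.0854
grip_force: 0.0
```

Emit:
jog_arm --moves '[{"slide":[0,35,0],"angular":[0,0,0],"fingers":0},{"slide":[0,70,0],"angular":[0,0,0],"fingers":0},{"slide":[0,105,0],"angular":[0,0,0],"fingers":0},{"slide":[0,135,0],"angular":[0,0,0],"fingers":0},{"slide":[0,135,0],"angular":[0,0,0],"fingers":0}]'

```text
clock: 13.55
tcp_pos: [0.5451, 0.4669, 0.2307]
orientation: [-0.002, -0.003, 1.0, -0.0]
wrist_force: [-0.4, -1.0, -0.1]
finger_gap: 0.0854
grip_force: 0.0
```

```bash
python3 - <<'E'
from h import *
q=read_camera("top");p=read_camera("scene");board(q)
a=cv2.resize(p["color"][140:280,250:430],None,fx=2.1,fy=2.1); b=cv2.resize(q["color"][190:330,240:420],None,fx=2.1,fy=2.1)
cv2.imwrite("pics/s7c.png",np.hstack([a,b])[...,::-1])
measure(q,["board","board_front_left","board_front_right","garlic"])
E
```

```text
C [0.4158 0.1043] size [0.2187 0.1474] yaw -0.0023 FL [0.341  0.2145] FR [ 0.3405 -0.0055] BL [0.491  0.2142] BR [ 0.4905 -0.0058]
board 0.85 [312. 247.] [0.415 0.11 ]
board 0.62 [357. 275.] [ 0.343 -0.01 ]
board_front_left 0.59 [271. 277.] [0.336 0.22 ]
board_front_right 0.8 [356. 276.] [ 0.343 -0.003]
garlic 0.81 [309. 250.] [0.407 0.122]
garlic 0.64 [252. 176.] [0.602 0.276]
garlic 0.51 [246. 216.] [0.493 0.289]
```

View pics/s7c.png

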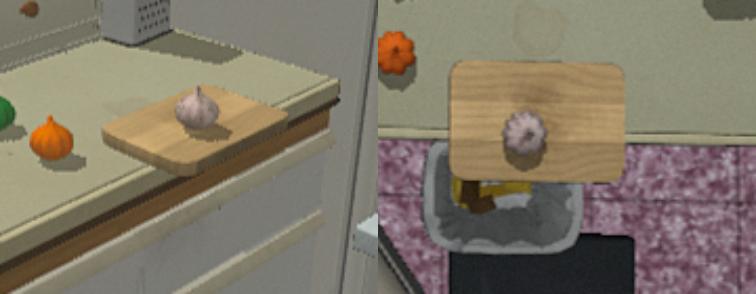

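The board is square, sticking out about 49 mm and within about 1 mm of the bin's middle. The garlic stands upright and the hand is clear.

```bash
python3 -c "
from workcell import *
print(hand_in())"
```

```text
the job is handed in; nothing more can be done
None
```

I pushed the board toward you until its front side stuck out about 49 mm past the worktop edge, parallel to it and within about 1 mm of the bin's middle by the last camera measurement; the garlic is still standing on it, the hand is clear, and the job is handed in (no verdict was returned).

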